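Open a sample jar on the bracing hook

TASK

Open the amber sample jar. Hang it by its steel handle on the hook of the blue bracing stand, with its foot down on the round pad and its cap still tight; then unscrew the cap anticlockwise until its thread lets go, and lift it straight up. Finish while still holding the cap in the gripper about 3 cm above the mouth of the jar, with the jar left upright and hooked on the stand and the vial, canister, tape roll and sherd left where they stand.

Things in the scene. Friction and masses are not known exactly. Their poses are not given: they have to be found in the camera images.
- jar: Amber jar, loose, 0.28 to 0.46 kg, carried by its cap. Origin: centre of the underside, z up. Round body 62 mm across, 58 mm high, then a shoulder and a 40 mm wide neck up to z = 88 mm. Steel handle on its -y side, yellow rib on its -x side. It spins freely on the table or pad: turning the cap turns the jar too, unless the hook holds the handle.
- cap: Black round screw cap, 0.06 kg, 58 mm across, 30 mm tall: the upper 14 mm is a solid grip disc, below it a thin skirt 57 mm across. Origin: centre of its underside; closed, this lies 74 mm above the jar's underside. White stripe on its top along its -x. A sprung seal (about 5 N, pushes it up 4 mm at most) makes it tight: some 0.1 to 0.2 N m to turn.
- jar_handle (a point): Middle of the lower face of the handle's top bar: (0, -45, 46) mm in the jar. The handle is an upright closed loop of 8 mm round steel in the jar's y-z plane: top bar z 46 to 54, bottom bar z 4 to 12, outer upright y -56 to -64 mm; the opening is 25 mm wide (y -31 to -56) and 34 mm high.
- jar_mouth (a point): centre of the jar's mouth, 88 mm above its underside
- jar_mark (a point): Top of the yellow rib on the jar (6 mm wide, 4 mm proud), 32 mm from its axis on its -x side: the cap is free when its stripe points here.
- cap_mark (a point): Outer end of the white stripe, on the cap's top 27 mm from its axis. Closed, the cap's yaw relative to the jar is -1.30 to -1.00 rad. Turn it anticlockwise (seen from above): the thread lets go within about 0.25 rad of 0, stripe in line with the jar's yellow rib; a stop blocks it some 0.3 rad past that. Then lift it 15 mm or more to be clear of the neck.
- brace: Blue bracing stand, fixed. Origin: on the table under the centre of its round black pad (72 mm across). Foot plate 6 mm thick, x -50 to 40, y -65 to 45 mm in its frame. Behind the hook a blue post: x 10 to 24, y -53 to -33, 74 mm high. Unscrewing pulls the hooked handle against the post; the jar may turn up to 0.3 rad before it is held.
- brace_pad (a point): Centre of the pad's top, 8 mm above the table; the jar's foot sits here with the jar's yaw equal to the stand's. Bring the jar from the stand's -x: 40 mm short of this point the handle is clear of the hook's tip; moved +x at 10 to 21 mm above the pad, the hook enters the loop; then lower it.
- brace_hook (a point): On top of the hook bar, midway between tip and post: the handle's top bar goes over this point, stand frame (-2, -43, 51) mm. The bar is 8 mm steel, axis z = 47, from the post along the stand's -x to x = -14 mm, where the tip (back face x = -18) turns up to z = 62 mm.
- vial: bystander, loose: glass vial with black cap, 27 x 27 x 69 mm; origin under its centre
- canister: bystander, loose: black canister with grey lid, 34 x 34 x 51 mm; origin under its centre
- tape_roll: bystander, loose: blue roll of tape, 83 mm across, 24 mm high; origin under its centre
- sherd: bystander, loose: brown sherd, 60 x 48 x 13 mm; origin under its centre
Mind the look-alikes: they are no part of the job. Of the things like the cap, leave any that is pink; of the rest the larger one is meant.

How it is judged (in metres and radians):
On the way:
1. the jar hangs by its handle on the hook, foot on the pad, cap still tight (x of jar_handle in the frame of brace_hook between -0.012 and 0.014 m and y of jar_handle in the frame of brace_hook between -0.014 and 0.014 m and z of jar in the frame of brace_pad below 0.004 m and angle between jar's own z axis and vertical below 0.12 rad and z of cap in the frame of jar below 0.077 m and horizontal distance between cap_mark and jar_mark above 0.014 m), for 0.1 s.
At the end, for the whole second after the job is handed in: The jar stands upright (within 7 degrees) on the pad with the handle's top bar between the hook's tip and the post; the gripper holds the cap, still and touching nothing else, its underside 9 to 60 mm above the jar's mouth and its axis within 25 mm of the mouth's centre (x of jar_handle in the frame of brace_hook between -0.012 and 0.014 m and y of jar_handle in the frame of brace_hook between -0.014 and 0.014 m and z of jar in the frame of brace_pad below 0.004 m and angle between jar's own z axis and vertical below 0.12 rad and linear speed of each of jar, cap below 0.02 m/s and z of cap in the frame of jar_mouth between 0.009 and 0.06 m and horizontal distance between cap and jar_mouth below 0.025 m and angle between cap's own z axis and vertical below 0.35 rad and contact force between cap and jar below 0.1 N and contact force between cap and the fingers above 2 N); the arm keeps its last pose, push and grip.
It fails at once if a bystander (vial, canister, tape roll, sherd) was moved by more than 2 cm (distance of any of vial, canister, tape_roll, sherd from where it was at the start of the episode above 0.02 m).
It fails at once if the jar was tipped by more than 35 degrees (angle between jar's own z axis and vertical above 0.6 rad).
It also fails if it takes over 40 s, if anything falls off the work surface, if the arm or the gripper's body presses on something with over 40 N, if the wrist force passes 120 N, or if a joint passes its speed limit or range.

ROBOT

A 6-joint arm with a two-finger parallel gripper is mounted at the origin on a cart in front of the work surface, level with it; the furniture and walls round the work are solid. World frame = base frame: x ahead of the robot, y to its left, z up, the work surface at z = 0. Lengths are in mm, angles in degrees, forces in N, time in s.
With the tool pointing down it reaches from about 375 to 900 mm from the base axis. Payload 3.1 kg.
Tool frame: the origin (TCP) lies at the very end of the fingers, on their centre line; the grasp point (between the pads) lies 19 mm behind it; x points along the fingers, y is the direction in which the jaws open and shut, and the axes are right-handed (so a half turn about x gives the same grasp; the last joint's range is limited). The gripper opens to 85 mm and grips with 20 to 120 N. Pads are 22 mm wide; open, the fingers measure 114 mm over their backs; the gripper's body (76 mm by 85 mm) begins 54 mm behind the grasp point. The pads swing forward as they close: fully open they stand 13 mm farther back than shut.
Start: joints at [-74.055, 30.224, 82.088, -0, 67.689, -10.227], TCP at [275.692, -560.884, 231.31] pointing down, gripper open.
Joint ranges: [-176.69, 176.69], [-43.24, 126.21], [12.49, 139.97], [-82, 262], [0, 151.66], [-163.58, 163.58]. Speed limits (degrees/s): [159.86, 159.86, 180, 180, 180, 180].

INTERFACE

Orientations are given as [roll, pitch, yaw] about the fixed x, y, z axes, in that order (R = Rz(yaw) Ry(pitch) Rx(roll)).
In Python, from bench import read_state, viewer, ticket gives the robot as it stands.
- The arm moves only by the tool servo_tool, never from a script. Its argument "steps" is a list of rows, each a list of 7 numbers: the opening in per cent of the stroke, from 0 (shut) to 100 (fully open), then the shift along the tool's x, y, z in mm, then the turn, a rotation vector about the tool's x, y, z in degrees. In form: [[fingers, dx, dy, dz, wx, wy, wz], ...]. A call has 1 to 8 rows; each row is the pose to reach, as a shift and turn from the pose commanded when the call began, along the tool's axes at that moment; what a row does not reach only later rows make up. A row lasts 1/12 s, in which the tool goes at most 41.7 mm and 7.16 degrees, less where a joint would pass 70% of its speed; a pose out of reach is approached as far as the arm can. A call with a gripper value outside its range is refused whole. The fingers move at their own pace and stop on an object; "squeeze" is the grip in N (left out, the last holds). Time passes only in rows, so rows that repeat a pose let the fingers close. It gives the time, the measured TCP pose, the force and the opening at its end, in the units of the state.
- read_state(): the state, without advancing time (a new reading comes with each control period).
- viewer.read_camera(name): name is "scene" or "top" or "wrist"; returns the picture (420x560x3 uint8, red, green, blue); there is no depth.
- viewer.camera_model(name): a dict with "fx", "fy", "cx", "cy" (pixels), "k1" (the pictures are not rectified: a ray, as slopes to the right and down, at radius r is drawn at 1 + k1 r^2 times it, then the intrinsics apply), "R" (3x3) and "t" (3): a world point X has camera coordinates R X + t. Camera axes: x right, y down, z forward; pixel columns grow to the right and rows downward; lengths in mm; the calibration is good to about 2 mm. A picture is of the moment at which its call begins: read the wrist's pose just before it. camera_model takes no time and is no camera call; for the wrist camera it gives the pose at the moment of the call.
- ticket.close_job(): hands the job in, once; it reports no verdict.
The state is a dict: "t": time; "q": joint angles; "qd": joint speeds; "effort": joint torques, N m; "tool_pos": TCP position; "ee_rot": TCP orientation; "force": force on the tool from outside, world axes, zero at the start; "ft_torque": the same for the moment, N m; "opening": finger opening in mm.
Only numpy, scipy, OpenCV 4.12 (cv2) and the standard library are available. Lean on these libraries where they do the work, as an engineer would, in place of code of your own. Each camera call takes 0.05 s, during which the arm holds its last target. There are 200 camera calls.

## Working session

There is one attempt and no reset: what is moved stays moved. The work goes in short steps, Python scripts to look and compute and a tool call to move; the robot and the scene stay as the last step left them, time stands still between calls to the robot, and variables do not carry over. Pictures are saved under pics/ and viewed, about 8 in all and at most 12, crops included, and the job is handed in when it is done.

Besides the shell and the picture viewer there is one more tool, called after "Call:" in YAML: its name, and indented under it one key for each argument. servo_tool: Moves the arm, as the interface text tells. Its arguments: {"type":"object","properties":{"steps":{"type":"array","items":{"type":"array","items":{"type":"number"}}},"squeeze":{"type":"number"}},"required":["steps"]}

```bash
ls; mkdir -p pics
python3 - <<'E'
from bench import read_state, viewer
import cv2,numpy as np
print(read_state())
for n in("scene","top"):
    m=viewer.camera_model(n);print(n,m)
a=viewer.read_camera("scene");b=viewer.read_camera("top")
np.save("pics/s0.npy",a);np.save("pics/t0.npy",b)
cv2.imwrite("pics/s0.png",a[...,::-1]);cv2.imwrite("pics/t0.png",b[...,::-1])
E
```

```text
pics
{'t': 0.0, 'q': array([-7.40563965e+01,  3.02794403e+01,  8.21553005e+01,  1.66275970e-03,
        6.76886313e+01, -1.02281809e+01]), 'qd': array([ 0.04651254,  0.05592527, -0.08601359,  0.01777379,  0.11375484,
        0.12056406]), 'effort': array([-1.47728391e-03, -4.42349732e+01, -1.78026187e+01, -3.04783598e-04,
        8.46353068e-03,  3.05708525e-06]), 'tool_pos': array([ 275.49454791, -560.22578297,  230.33454938]), 'ee_rot': array([-100.94190889,   89.87661827,  105.22924251]), 'force': array([-1.18993432,  0.83634513, -0.00785349]), 'ft_torque': array([ 0.03419793, -0.01536255, -0.04108781]), 'opening': 85.36184251477813}
scene {'fx': 462.25378637920954, 'fy': 462.25378637920954, 'cx': 275.2677345943001, 'cy': 208.3546682369686, 'k1': -0.1578402073050192, 'R': array([[-0.88296519, -0.46932858, -0.01015688],
       [-0.34487472,  0.66320077, -0.66424857],
       [ 0.31848689, -0.58300551, -0.74744276]]), 't': array([452.43385204, 293.72819275, 773.34646715])}
top {'fx': 423.5743312902504, 'fy': 423.5743312902504, 'cx': 277.54143548595545, 'cy': 213.17997575429303, 'k1': -0.024176908547815987, 'R': array([[ 0.08904369, -0.99601757,  0.00449619],
       [-0.9751718 , -0.08809723, -0.20317196],
       [ 0.20275894,  0.01370662, -0.97913275]]), 't': array([-122.65484862,  538.93411142,  944.30811009])}
```

View pics/s0.png

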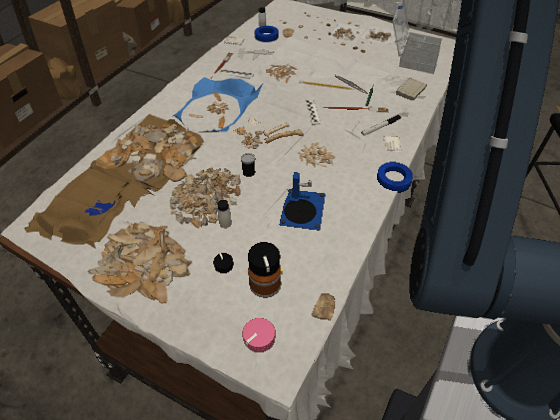

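View pics/t0.png

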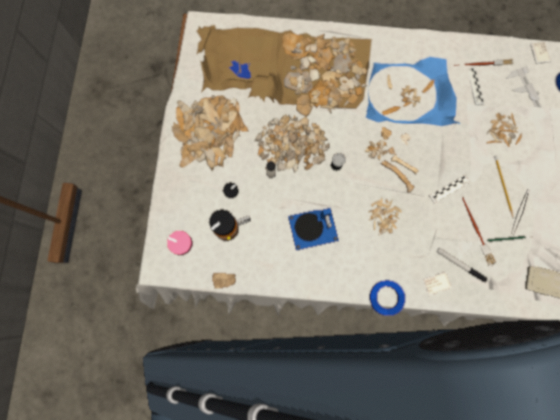

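Candidates for the cap in the scene picture:
- Black cap on the amber jar, at (264,257).
- Small loose black cap, at (223,263).
- Pink cap, at (259,333).

I choose the larger black one on the jar. In the top picture the jar is at (223,224) with its handle towards (245,219), and the stand is at (313,228).

```bash
cat > h.py <<'E'
import numpy as np,cv2
from bench import read_state, viewer
from scipy.spatial.transform import Rotation as Ro
def K(m): return np.array([[m['fx'],0,m['cx']],[0,m['fy'],m['cy']],[0,0,1.]])
def proj(m,X):
    c=np.atleast_2d(X)@np.array(m['R']).T+m['t'];s=c[:,:2]/c[:,2:]
    s=s*(1+m['k1']*(s**2).sum(1,keepdims=True));return s*[m['fx'],m['fy']]+[m['cx'],m['cy']]
def ray(m,uv):
    d=(np.atleast_2d(uv)-[m['cx'],m['cy']])/[m['fx'],m['fy']];s=d.copy()
    for _ in range(30): s=d/(1+m['k1']*(s**2).sum(1,keepdims=True))
    R=np.array(m['R']);return -R.T@m['t'],np.c_[s,np.ones(len(s))]@R
def plane(m,uv,z):
    o,d=ray(m,uv);return o+d*((z-o[2])/d[:,2])[:,None]
def crop(img,x0,y0,x1,y1,s,f):
    cv2.imwrite(f,cv2.resize(img[y0:y1,x0:x1,::-1],None,fx=s,fy=s,interpolation=cv2.INTER_CUBIC))
def comps(mask,amin=20):
    n,l,st,c=cv2.connectedComponentsWithStats(mask.astype(np.uint8));return [(i,st[i,4],c[i].round(1),l==i) for i in range(1,n) if st[i,4]>=amin]
E
python3 - <<'E'
from h import *
s=np.load("pics/s0.npy");t=np.load("pics/t0.npy")
a=cv2.resize(s[160:345,195:335],None,fx=3,fy=3,interpolation=cv2.INTER_CUBIC)
b=cv2.resize(t[170:260,195:350],None,fx=2.4,fy=2.4,interpolation=cv2.INTER_CUBIC)
c=np.zeros((555,800,3),np.uint8);c[:,:420]=a;c[:b.shape[0],424:424+372]=b
cv2.imwrite("pics/c1.png",c[...,::-1])
ms,mt=viewer.camera_model("scene"),viewer.camera_model("top")
for n,m,im,roi in(("scene",ms,s,(195,160,335,345)),("top",mt,t,(195,170,350,260))):
    x0,y0,x1,y1=roi;M=np.zeros(im.shape[:2],bool);M[y0:y1,x0:x1]=1
    h=cv2.cvtColor(im,cv2.COLOR_RGB2HSV)
    for nm,k in(("dark",h[...,2]<50),("blue",(h[...,0]>100)&(h[...,0]<125)&(h[...,1]>130)&(h[...,2]>60)),("yel",(h[...,0]>14)&(h[...,0]<32)&(h[...,1]>170)&(h[...,2]>120)),("amber",(h[...,0]<14)&(h[...,1]>140))):
        for i,A,c,mm in comps(k&M):
            ys,xs=np.nonzero(mm);r=cv2.minAreaRect(np.c_[xs,ys].astype(np.float32))
            print(n,nm,A,c,np.round(plane(m,c,8)[0]),"bb",xs.min(),ys.min(),xs.max(),ys.max(),np.round(cv2.boxPoints(r),1).tolist() if nm=="blue" else "")
E
```

```text
scene dark 150 [247.8 169.2] [ 701. -213.    8.] bb 242 162 254 176 
scene dark 598 [299.6 211.1] [ 531. -150.    8.] bb 284 199 315 223 
scene dark 97 [222.4 205. ] [693. -86.   8.] bb 217 200 227 210 
scene dark 835 [263.3 258.5] [540.  -0.   8.] bb 248 242 279 276 
scene dark 304 [223.1 262.9] [607.  47.   8.] bb 213 253 233 272 
scene blue 36 [295.6 175.4] [ 589. -247.    8.] bb 293 172 298 178 [[293.0, 172.0], [298.0, 172.0], [298.0, 178.0], [293.0, 178.0]]
scene blue 760 [304.8 207.3] [ 525. -165.    8.] bb 280 183 324 229 [[279.3999938964844, 223.89999389648438], [285.79998779296875, 181.5], [325.29998779296875, 187.39999389648438], [319.0, 229.8000030517578]]
scene amber 232 [264.1 276.2] [518.  37.   8.] bb 248 265 279 282 
scene amber 231 [264.8 287.8] [504.  60.   8.] bb 249 278 280 294 
top dark 102 [229.9 190.7] [604.  51.   8.] bb 224 184 236 196 
top dark 386 [223.1 222.2] [523.  58.   8.] bb 211 211 234 234 
top dark 520 [308.3 226.8] [ 530. -152.    8.] bb 296 214 321 239 
top blue 674 [315.3 229.9] [ 524. -169.    8.] bb 290 209 335 247 [[288.79998779296875, 216.39999389648438], [329.70001220703125, 207.3000030517578], [336.8999938964844, 239.5], [295.8999938964844, 248.60000610351562]]
```

View pics/c1.png

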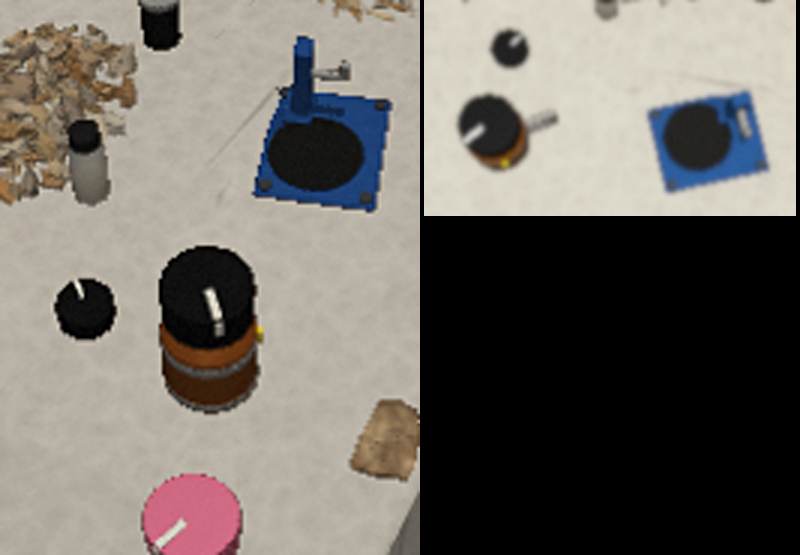

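Run:
```python
from h import *
ms,mt=viewer.camera_model("scene"),viewer.camera_model("top")
f=lambda p:np.array([[195+(x-424)/2.4,170+y/2.4] for x,y in p])
g=lambda p:np.array([[195+x/3,160+y/3] for x,y in p])
P=plane(mt,f([(649,107),(749,93),(768,169),(670,191)]),6);print("plate top",P.round(1).tolist(),P.mean(0).round(1))
Q=plane(ms,g([(283,88),(390,100),(373,210),(255,195)]),6);print("plate scene",Q.round(1).tolist())
for p,q in((P[0],P[1]),(P[3],P[2])): # stand -y dir
    d=q-p;print("stand yaw",np.degrees(np.arctan2(d[1],d[0]))+90,np.linalg.norm(d))
for p,q in((P[3],P[0]),(P[2],P[1])):
    d=q-p;print("stand yaw x",np.degrees(np.arctan2(d[1],d[0])),np.linalg.norm(d))
yw=np.radians(np.degrees(np.arctan2(*(P[1]-P[0])[1::-1]))+90)
R=np.array([[np.cos(yw),-np.sin(yw)],[np.sin(yw),np.cos(yw)]])
print("stand origin from plate",P.mean(0)[:2]-R@[-5,-10])
print("pad top",plane(mt,f([(698,137)]),8),"scene",plane(ms,g([(315,154)]),8))
c=plane(mt,f([(489,124)]),104)[0];hd=plane(mt,f([(552,118)]),50)[0]
print("cap top",c,"scene",plane(ms,g([(208,285)]),104),"handle end",hd, "jar yaw",np.degrees(np.arctan2(*(hd-c)[1::-1]))+90)
st=plane(mt,f([(470,142),(483,129)]),104);print("stripe dir",np.degrees(np.arctan2(*(st[0]-st[1])[1::-1])),"-> cap yaw",np.degrees(np.arctan2(*(st[0]-c)[1::-1]))-180)
yr=plane(mt,f([(505,163)]),56)[0];print("rib",yr,np.degrees(np.arctan2(*(yr-c)[1::-1]))-180)
for n,m,p,z in(("sherd",ms,g([(388,435)]),10),("vial",ms,g([(88,190)]),3),("smallcap",ms,g([(85,308)]),12)):print(n,plane(m,p,z))
s=read_state();Rt=Ro.from_euler('xyz',s['ee_rot'],degrees=True).as_matrix();print(Rt.round(3))
m=viewer.camera_model("wrist");print("wristcam",(-m['R'].T@m['t']).round(1),m['R'].round(2).tolist(),m['fx'])
```

```text
plate top [[557.0, -101.2, 6.0], [581.1, -203.3, 6.0], [503.5, -227.7, 6.0], [472.1, -129.8, 6.0]] [ 528.4 -165.5    6. ]
plate scene [[582.1, -200.7, 6.0], [503.5, -227.2, 6.0], [470.3, -122.3, 6.0], [551.6, -95.7, 6.0]]
stand yaw 13.283072448834545 104.83636828895808
stand yaw 17.782999636249883 102.82930135255401
stand yaw x 18.589595213420182 89.53178673537661
stand yaw x 17.484507827974635 81.29878445142316
stand origin from plate [ 530.99390647 -154.59654549]
pad top [[ 529.81575786 -153.85035366    8.        ]] scene [[ 529.72816051 -149.46893878    8.        ]]
cap top [507.29007561  47.08006454 104.        ] scene [[506.44580471  50.725888   104.        ]] handle end [528.27647207  -6.28686413  50.        ] jar yaw 21.46709544668319
stripe dir 141.3973564800635 -> cap yaw -40.19617957904026
rib [478.77390254  34.10505592  56.        ] -335.53421541600153
sherd [[385.09502436  42.1607963   10.        ]]
vial [[662.87420678 -45.78698191   3.        ]]
smallcap [[604.92546368  48.89061903  12.        ]]
[[-0.001  0.441 -0.897]
 [ 0.002 -0.897 -0.441]
 [-1.    -0.002 -0.   ]]
wristcam [ 344.5 -526.3  373.4] [[0.44, -0.9, -0.0], [-0.86, -0.42, 0.3], [-0.27, -0.13, -0.95]] 293.74297627096814
```

Call:
servo_tool:
  steps:
    - [100,0,-28,-30,0,0,0]
    - [100,0,-56,-60,0,0,0]
    - [100,0,-84,-90,0,0,0]
    - [100,0,-112,-120,0,0,0]
    - [100,0,-140,-150,0,0,0]
    - [100,0,-168,-180,0,0,0]
    - [100,0,-196,-210,0,0,0]
    - [100,0,-224,-240,0,0,0]

```text
t: 0.77
tool_pos: [392.3, -251.9, 231.1]
ee_rot: [-84.7, 90.0, 121.5]
force: [0.2, -0.2, 0.1]
opening: 85.6
```

Call:
servo_tool:
  steps:
    - [100,0,-28,-30,0,0,0]
    - [100,0,-56,-60,0,0,0]
    - [100,0,-84,-90,0,0,0]
    - [100,0,-112,-120,0,0,0]
    - [100,0,-140,-150,0,0,0]
    - [100,0,-168,-180,0,0,0]
    - [100,0,-196,-210,0,0,0]
    - [100,0,-220,-236,0,0,0]

```text
t: 1.43
tool_pos: [507.2, 50.2, 231.1]
ee_rot: [-74.1, 90.0, 132.1]
force: [0.3, -0.1, 0.1]
opening: 85.2
```

Call:
servo_tool:
  steps:
    - [100,0,0,0,0,0,0]
    - [100,0,0,0,0,0,0]
    - [100,0,0,0,0,0,0]

```text
t: 1.68
tool_pos: [506.4, 47.4, 230.9]
ee_rot: [-8.7, 89.9, -162.5]
force: [-0.5, -0.3, -0.6]
opening: 85.1
```

Run:
```python
from h import *
s=read_state();m=viewer.camera_model("wrist");w=viewer.read_camera("wrist")
np.savez("pics/w1.npz",w=w,**m);cv2.imwrite("pics/w1.png",w[...,::-1])
print(s['t'],s['tool_pos'],s['ee_rot'],s['q'],s['force'])
```

```text
1.6833 [506.44550427  47.38181168 230.90946906] [  -8.67403248   89.91865135 -162.45297472] [-7.23932429e+00  2.13600519e+01  9.85461379e+01 -3.93139514e-02
  6.01676706e+01  5.65591972e+01] [-0.45726919 -0.31148819 -0.62853595]
```

View pics/w1.png

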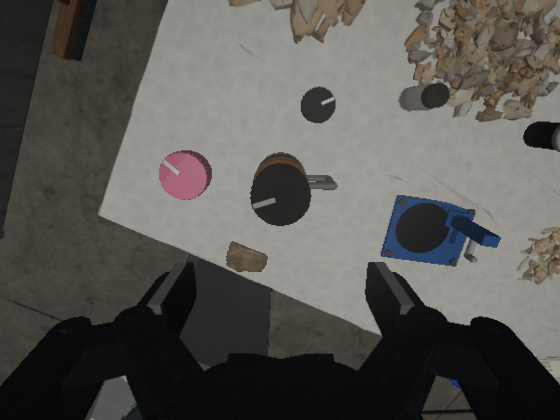

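Run:
```python
from h import *
z=np.load("pics/w1.npz");w=z['w'];m={k:z[k] for k in z.files if k!='w'}
from scipy.optimize import least_squares
h=cv2.cvtColor(w,cv2.COLOR_RGB2HSV);M=np.zeros(w.shape[:2],bool);M[150:235,240:320]=1
for i,A,c,mm in comps((h[...,2]<75)&M,300):
    mk=cv2.morphologyEx(mm.astype(np.uint8),cv2.MORPH_CLOSE,np.ones((9,9)))
    C=max(cv2.findContours(mk,cv2.RETR_EXTERNAL,cv2.CHAIN_APPROX_NONE)[0],key=len)[:,0]
    C=C[(C[:,1]>192)]
    X=plane(m,C.astype(float),104)[:,:2]
    r=least_squares(lambda p:np.hypot(*(X-p[:2]).T)-p[2],[507,49,29],loss='soft_l1');print("cap",A,c,C.min(0),C.max(0),r.x.round(1),r.cost)
cap=r.x[:2]
P=plane(m,np.array([(399,196),(474,210),(459,266),(382,254)]),6)[:,:2];print(P.round(1).tolist(),P.mean(0))
a=lambda v:np.degrees(np.arctan2(v[1],v[0]))
print("yaw y",a(P[1]-P[0])+90,a(P[2]-P[3])+90,"x",a(P[0]-P[3]),a(P[1]-P[2]))
B=(h[...,0]>100)&(h[...,0]<125)&(h[...,1]>120);B[:,:375]=0;B[:185]=0;B[272:]=0
D=(h[...,2]<60);M2=np.zeros_like(D);M2[195:258,385:448]=1
for i,A,c,mm in comps(D&M2,200):
    C=np.argwhere(mm)[:,::-1];print("pad",A,C.min(0),C.max(0),plane(m,[(C.min(0)+C.max(0))/2],8))
H=plane(m,np.array([[331,177],[334,185],[312,177],[312,187]]),54)[:,:2];print("handle",H.round(1).tolist(),a(H[:2].mean(0)-cap)+90)
S=plane(m,np.array([[254,207],[273,203]]),104)[:,:2];print("stripe",a(S[0]-S[1])-180)
hs=np.zeros((1,3))
cv2.imwrite("pics/w1c.png",np.hstack([cv2.resize(w[140:240,235:345,::-1],None,fx=3.6,fy=3.6,interpolation=cv2.INTER_CUBIC),cv2.resize(w[180:280,375:485,::-1],None,fx=3.6,fy=3.6,interpolation=cv2.INTER_CUBIC)]))
```

```text
cap 2859 [280.8 193.6] [250 193] [310 225] [508.5  49.2  28.1] 6.207899903240785
[[553.9, -100.7], [582.0, -201.0], [505.5, -233.6], [473.4, -125.5]] [ 528.68412097 -165.1796963 ]
yaw y 15.62538436123694 16.534031266283606 x 17.079895690637645 23.08119595320721
pad 2033 [396 203] [447 252] [[ 530.62806874 -150.99828359    8.        ]]
handle [[541.7, 2.7], [535.3, -4.7], [532.4, 21.6], [522.4, 16.2]] 30.911779367276722
stripe -51.42121213370325
```

View pics/w1c.png

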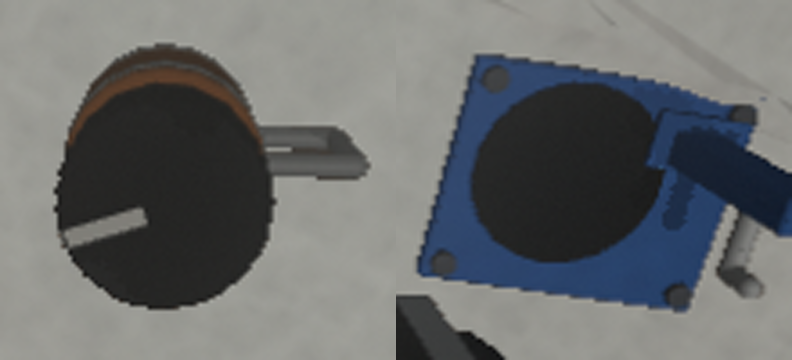

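Run:
```python
from h import *
z=np.load("pics/w1.npz");m={k:z[k] for k in z.files if k!='w'}
g=lambda p:np.array([[235+x/3.6,140+y/3.6] for x,y in p]);g2=lambda p:np.array([[375+(x-396)/3.6,180+y/3.6] for x,y in p])
a=lambda v:np.degrees(np.arctan2(v[1],v[0]))
P=plane(m,g2([(475,54),(757,105),(688,310),(418,272)]),6)[:,:2]
print(P.round(1).tolist(),P.mean(0),"yaw y",a(P[1]-P[0])+90,a(P[2]-P[3])+90,"x",a(P[0]-P[3]),a(P[1]-P[2]),[np.linalg.norm(P[i]-P[i-1]).round(1) for i in range(4)])
print("pad",plane(m,g2([(565,172)]),8))
H=plane(m,g([(275,163),(367,164)]),50)[:,:2];cap=np.array([508.,48.8]);print("handle",H,a(H[1]-H[0])+90,a(H[1]-cap)+90,np.linalg.norm(H[1]-cap))
S=plane(m,g([(62,240),(146,213)]),104)[:,:2];print("stripe",a(S[0]-S[1])-180,a(S[0]-cap)-180)
# brace prediction in wrist
for yw in (15,17.5,20):
  y=np.radians(yw);R=np.array([[np.cos(y),-np.sin(y)],[np.sin(y),np.cos(y)]])
  o=np.array([530.5,-152]);L=np.array([[-18,-43,62],[10,-33,74],[24,-33,74],[24,-53,74],[-50,45,6],[40,45,6],[-50,-65,6],[40,-65,6]],float);W=np.c_[L[:,:2]@R.T+o,L[:,2]]
  q=proj(m,W);print(yw,((q-[375,180])*3.6+[396,0]).round(0).tolist())
```

```text
[[553.9, -97.6], [583.6, -201.8], [503.5, -230.0], [470.8, -125.6]] [ 527.96416048 -163.74038042] yaw y 15.950244916296583 17.408785412494893 x 18.66776207303771 19.376431979812775 [np.float64(87.7), np.float64(108.4), np.float64(84.9), np.float64(109.3)]
pad [[ 530.56056445 -151.76511253    8.        ]]
handle [[523.23108936  16.96810476]
 [535.71042843  -9.08107101]] 25.597612219626768 25.582660792340448 64.1723166608023
stripe -45.35129018901594 -45.480352612024035
15 [[744.0, 305.0], [772.0, 239.0], [790.0, 199.0], [850.0, 210.0], [408.0, 268.0], [482.0, 46.0], [677.0, 317.0], [767.0, 103.0]]
17.5 [[748.0, 300.0], [773.0, 235.0], [789.0, 194.0], [850.0, 203.0], [413.0, 274.0], [476.0, 50.0], [684.0, 311.0], [765.0, 95.0]]
20 [[752.0, 296.0], [773.0, 231.0], [787.0, 189.0], [849.0, 196.0], [417.0, 279.0], [470.0, 55.0], [692.0, 306.0], [763.0, 87.0]]
```

Call:
servo_tool:
  steps:
    - [100,25,-0.5,-2.5,0,0,0]
    - [100,55,-0.5,-2.5,0,0,0]
    - [100,85,-0.5,-2.5,0,0,0]
    - [100,110,-0.5,-2.5,0,0,0]
    - [100,130,-0.5,-2.5,0,0,0]
    - [100,145,-0.5,-2.5,0,0,0]
    - [100,156,-0.5,-2.5,0,0,0]
    - [100,156,-0.5,-2.5,0,0,0]

```text
t: 2.4
tool_pos: [507.2, 47.3, 73.3]
ee_rot: [-31.1, 89.7, 174.9]
force: [0.0, -0.0, -0.1]
opening: 85.4
```

Call:
servo_tool:
  steps:
    - [50,0,0,0,0,0,0]
    - [50,0,0,0,0,0,0]
    - [50,0,0,0,0,0,0]
    - [50,0,0,0,0,0,0]
    - [50,0,0,0,0,0,0]
    - [50,0,0,0,0,0,0]
  squeeze: 60

```text
t: 2.9
tool_pos: [509.4, 48.8, 76.2]
ee_rot: [126.5, 89.9, -27.3]
force: [-1.3, -1.6, 4.0]
opening: 56.5
```

Run:
```python
from h import *
s=read_state();m=viewer.camera_model("wrist");w=viewer.read_camera("wrist")
np.savez("pics/w2.npz",w=w,**m);cv2.imwrite("pics/w2.png",w[...,::-1])
print(s['t'],s['tool_pos'],s['ee_rot'],s['q'],s['force'],s['opening'])
```

```text
2.9 [509.40393915  48.81078782  76.19221513] [126.47203167  89.91320213 -27.3282953 ] [-7.03628838e+00  3.58967225e+01  1.05623973e+02 -4.84639926e-02
  3.83979036e+01  5.68019992e+01] [-1.32181789 -1.59503191  3.9838357 ] 56.499842072449795
```

View pics/w2.png

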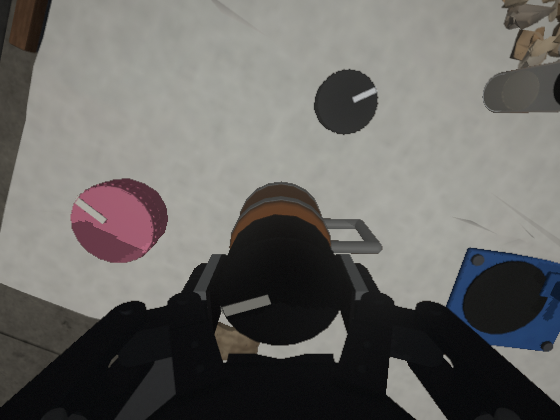

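Call:
servo_tool:
  steps:
    - [50,-10,0,0,0,0,0]
    - [50,-25,0,0,0,0,0]
    - [50,-40,0,0,0,0,0]
    - [50,-52,4,2,0,0,0]
    - [50,-60,18,11,0,0,0]
    - [50,-60,40,26,2,0,0]
    - [50,-60,63,41,4,0,0]
    - [50,-60,86,56,6,0,0]

```text
t: 3.62
tool_pos: [496.1, -53.0, 135.4]
ee_rot: [-66.1, 89.9, 134.1]
force: [0.7, -0.1, -3.9]
opening: 56.2
```

Call:
servo_tool:
  steps:
    - [50,0,24,15,1,0,0]
    - [50,0,48,30,2.4,0,0]
    - [50,0,70,45,2.4,0,0]
    - [50,0,83,54,2.4,0,0]
    - [50,0,90,59,2.4,0,0]
    - [50,0,92,60,2.4,0,0]
    - [50,0,92,60,2.4,0,0]
    - [50,0,92,60,2.4,0,0]

```text
t: 4.28
tool_pos: [472.0, -158.7, 135.2]
ee_rot: [-75.4, 89.9, 122.4]
force: [0.2, 1.5, -4.7]
opening: 56.0
```

Run:
```python
from h import *
s=read_state();m=viewer.camera_model("wrist");w=viewer.read_camera("wrist");sc=viewer.read_camera("scene")
np.savez("pics/w3.npz",w=w,**m)
print(s['t'],s['tool_pos'],Ro.from_euler('xyz',s['ee_rot'],degrees=True).as_matrix().round(3).tolist(),s['q'],s['force'],s['opening'])
a=cv2.resize(sc[150:290,240:390],None,fx=2.6,fy=2.6,interpolation=cv2.INTER_CUBIC);b=w[120:420,150:550]
c=np.zeros((364,800,3),np.uint8);c[:,:390]=a;c[:300,395:795]=b
cv2.imwrite("pics/c3.png",c[...,::-1])
```

```text
4.2833 [ 471.97726818 -158.67598237  135.15623111] [[-0.001, 0.306, -0.952], [0.001, -0.952, -0.306], [-1.0, -0.001, 0.0]] [-3.14830147e+01  2.91385356e+01  1.05361925e+02  4.59873013e-02
  4.55664722e+01  4.06837054e+01] [ 0.21487699  1.46610255 -4.69619755] 56.04979270410093
```

View pics/c3.png

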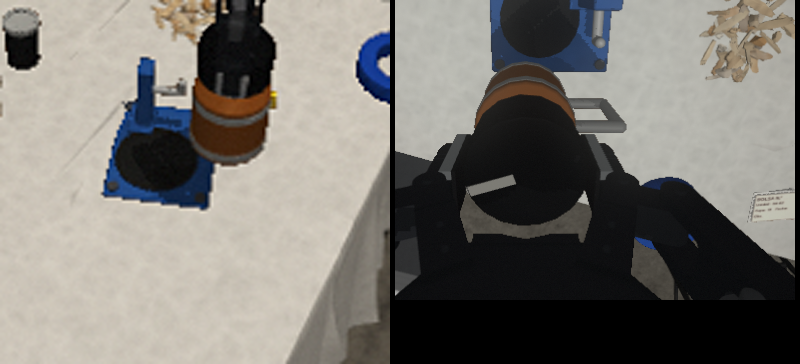

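The jar hangs straight from the gripper, with its handle to the right (top bar at about (600,128) in the crop). The stand is just beyond it. Next I measure the handle and cap pose, then compute the hooking moves.

Run:
```python
from h import *
z=np.load("pics/w3.npz");w=z['w'];m={k:z[k] for k in z.files if k!='w'}
a=lambda v:np.degrees(np.arctan2(v[1],v[0]))
H=plane(m,np.array([(333,248.),(381,248.)]),109)[:,:2];T=np.array([472,-158.7])
print("bar",H,a(H[1]-H[0])+90,a(H[1]-T)+90,np.linalg.norm(H[1]-T))
# plate corners / hook tip in view
y=np.radians(17.2)
for yd in(16.5,17.5,18.5):
  y=np.radians(yd);R=np.array([[np.cos(y),-np.sin(y)],[np.sin(y),np.cos(y)]])
  L=np.array([[-18,-43,62],[10,-33,74],[10,-53,74],[-50,45,6],[-50,-65,6]],float)
  print(yd,proj(m,np.c_[L[:,:2]@R.T+[530.5,-152],L[:,2]]).round(1).tolist())
cv2.imwrite("pics/w3c.png",cv2.resize(w[90:265,215:415,::-1],None,fx=3.4,fy=3.4,interpolation=cv2.INTER_CUBIC))
```

```text
bar [[ 479.37777823 -190.89101459]
 [ 488.63842994 -219.81523306]] 17.75347918486024 15.229495264863615 63.33963263515375
16.5 [[353.8, 169.5], [347.3, 131.0], [376.8, 131.8], [244.5, 190.4], [359.6, 193.0]]
17.5 [[354.3, 168.5], [347.1, 130.1], [376.7, 130.4], [245.4, 191.2], [360.6, 191.8]]
18.5 [[354.8, 167.5], [346.9, 129.3], [376.6, 128.9], [246.4, 192.0], [361.6, 190.7]]
```

View pics/w3c.png

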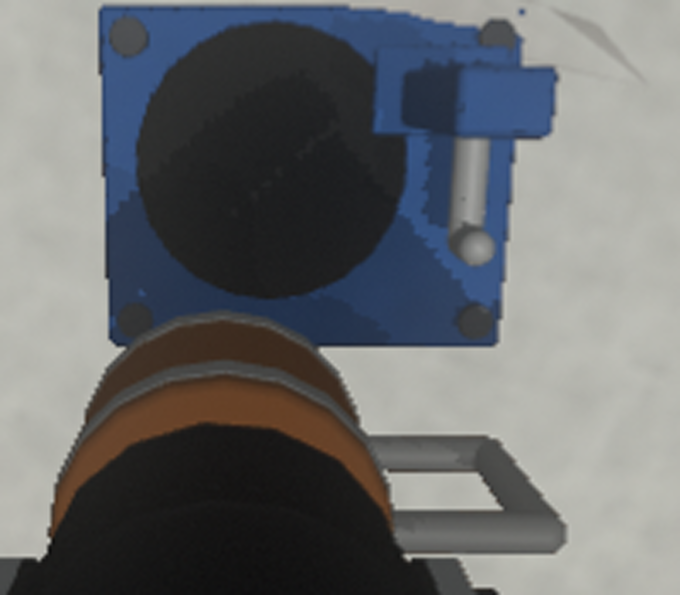

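Call:
servo_tool:
  steps:
    - [50,0,6,0,0,0,0]
    - [50,8,11,0,0,0,0]
    - [50,18,11,0,0,0,0]
    - [50,28,11,0,0,0,0]
    - [50,35,11,0,0,0,0]
    - [50,35.5,11,0,0,0,0]
    - [50,35.5,11,-6,0,0,0]
    - [50,35.5,11,-14,0,0,0]

```text
t: 5.05
tool_pos: [488.7, -165.8, 99.5]
ee_rot: [-51.9, 89.9, 145.8]
force: [-0.1, -0.2, -4.7]
opening: 56.1
```

Call:
servo_tool:
  steps:
    - [50,0,0,-8,0,0,0]
    - [50,0,0,-16,0,0,0]
    - [50,0,0,-24,0,0,0]
    - [50,0,0,-32,0,0,0]
    - [50,0,0,-38,0,0,0]
    - [50,0,0,-43,0,0,0]
    - [50,0,0,-44,0,0,0]
    - [50,0,0,-44,0,0,0]

```text
t: 5.72
tool_pos: [531.0, -152.4, 99.7]
ee_rot: [-7.3, 90.0, -169.5]
force: [-0.0, 0.0, -3.4]
opening: 56.2
```

Run:
```python
from h import *
s=read_state();m=viewer.camera_model("wrist");w=viewer.read_camera("wrist");sc=viewer.read_camera("scene")
np.savez("pics/w4.npz",w=w,**m)
T=s['tool_pos'];y=np.radians(17.5);d=T[:2]-[530.5,-152]
print(s['t'],T,"stand",d[0]*np.cos(y)+d[1]*np.sin(y),-d[0]*np.sin(y)+d[1]*np.cos(y),Ro.from_euler('xyz',s['ee_rot'],degrees=True).as_matrix().round(3).tolist(),s['force'],s['opening'])
a=cv2.resize(sc[140:250,260:360],None,fx=4,fy=4,interpolation=cv2.INTER_CUBIC);b=cv2.resize(w[200:340,240:420],None,fx=2.2,fy=2.2,interpolation=cv2.INTER_CUBIC)
c=np.zeros((440,800,3),np.uint8);c[:,:400]=a;c[:308,404:800]=b
cv2.imwrite("pics/c4.png",c[...,::-1])
```

```text
5.7167 [ 530.97152489 -152.4087       99.74408807] stand 0.3268028229091122 -0.5315743916505549 [[-0.0, 0.306, -0.952], [-0.0, -0.952, -0.306], [-1.0, -0.0, 0.0]] [-0.0438182   0.04403205 -3.41784734] 56.22033209623377
```

View pics/c4.png

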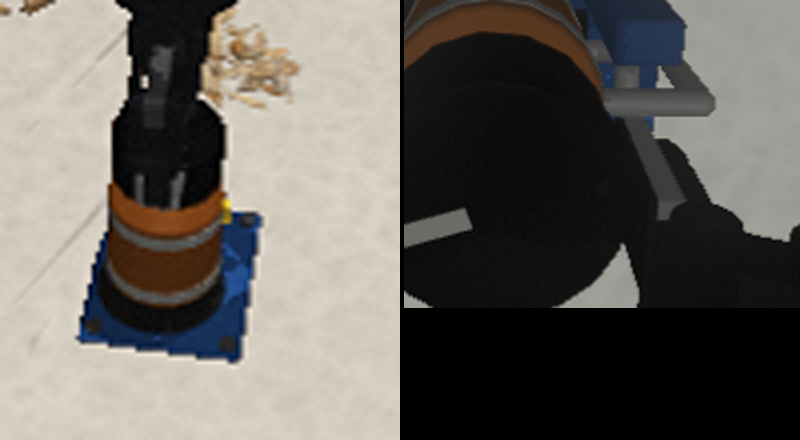

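Call:
servo_tool:
  steps:
    - [50,4,0,0,0,0,0]
    - [50,8,0,0,0,0,0]
    - [50,11,0,0,0,0,0]
    - [50,13.5,0,0,0,0,0]
    - [50,15,0,0,0,0,0]
    - [50,16,0,0,0,0,0]
    - [50,16,0,0,0,0,0]

```text
t: 6.4
tool_pos: [530.6, -152.4, 84.3]
ee_rot: [-70.9, 90.0, 126.8]
force: [-2.1, 1.6, 4.9]
opening: 56.2
```

Call:
servo_tool:
  steps:
    - [50,0,0,0,-5,0,0]
    - [50,0,0,0,-11,0,0]
    - [50,0,0,0,-17,0,0]
    - [50,0,0,0,-23,0,0]
    - [50,0,0,0,-29,0,0]
    - [50,0,0,0,-35,0,0]
    - [50,0,0,0,-40,0,0]
    - [50,0,0,0,-40,0,0]

```text
t: 7.07
tool_pos: [530.3, -152.6, 84.4]
ee_rot: [-43.7, 90.0, -165.8]
force: [-2.6, 1.3, 4.9]
opening: 56.2
```

Run:
```python
from h import *
s=read_state();m=viewer.camera_model("wrist");w=viewer.read_camera("wrist");sc=viewer.read_camera("scene");tp=viewer.read_camera("top")
print(s['t'],s['tool_pos'],Ro.from_euler('xyz',s['ee_rot'],degrees=True).as_matrix().round(3).tolist(),s['force'],s['ft_torque'],s['opening'],s['q'][5])
a=cv2.resize(sc[150:240,265:345],None,fx=4,fy=4,interpolation=cv2.INTER_CUBIC);b=cv2.resize(w[180:360,170:410],None,fx=1.9,fy=1.9,interpolation=cv2.INTER_CUBIC)
c=np.zeros((360,790,3),np.uint8);c[:,:320]=a;c[:342,324:324+456]=b
cv2.imwrite("pics/c5.png",c[...,::-1])
```

```text
7.0667 [ 530.34206612 -152.55509106   84.44842542] [[-0.001, 0.847, -0.531], [-0.0, -0.531, -0.847], [-1.0, -0.0, 0.0]] [-2.61244404  1.31392419  4.8533395 ] [ 0.13223327  0.50197258 -0.04801278] 56.24529927208049 4.472724193371688
```

View pics/c5.png

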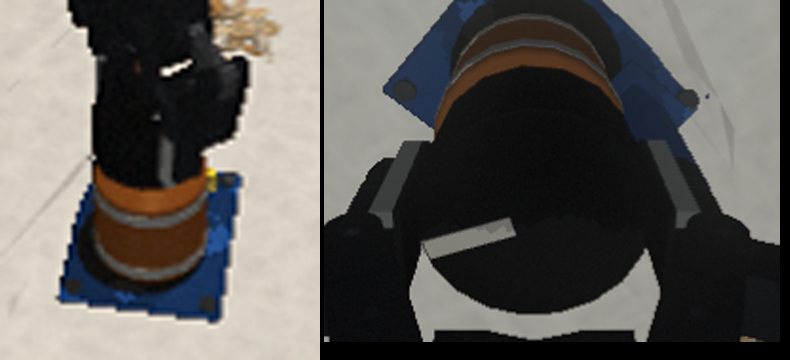

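Call:
servo_tool:
  steps:
    - [50,0,0,0,-5,0,0]
    - [50,0,0,0,-11,0,0]
    - [50,0,0,0,-17,0,0]
    - [50,0,0,0,-23,0,0]
    - [50,0,0,0,-29,0,0]
    - [50,0,0,0,-34,0,0]
    - [50,0,0,0,-37,0,0]
    - [50,0,0,0,-37,0,0]

```text
t: 7.88
tool_pos: [530.0, -152.4, 84.4]
ee_rot: [-103.5, 89.9, 171.3]
force: [-3.0, 1.1, 5.6]
opening: 56.4
```

Run:
```python
from h import *
s=read_state();m=viewer.camera_model("wrist");w=viewer.read_camera("wrist");sc=viewer.read_camera("scene");tp=viewer.read_camera("top")
print(s['t'],s['tool_pos'],Ro.from_euler('xyz',s['ee_rot'],degrees=True).as_matrix().round(3).tolist(),s['force'],s['ft_torque'],s['opening'],s['q'][5])
ms=viewer.camera_model("scene")
h=cv2.cvtColor(sc,cv2.COLOR_RGB2HSV);k=(h[...,0]>20)&(h[...,0]<34)&(h[...,1]>150)&(h[...,2]>120);k[:150]=0;k[260:]=0;k[:,:280]=0;k[:,345:]=0
print("rib px",[(A,c) for i,A,c,_ in comps(k,3)])
for d in(0,5,10,15,20):
    y=np.radians(17.5+d);print("jar turn",d,proj(ms,[[530.5-34*np.cos(y),-152-34*np.sin(y),8+50]]).round(1))
```

```text
7.8833 [ 530.04907507 -152.4492545    84.42720874] [[-0.001, 0.996, 0.084], [0.0, 0.084, -0.996], [-1.0, -0.001, -0.0]] [-2.97987664  1.0929763   5.64837687] [ 0.10928364  0.63377409 -0.05386279] 56.44016514943769 -32.413603815526066
rib px [(np.int32(7), array([317.6, 194.1]))]
jar turn 0 [[316.7 197. ]]
jar turn 5 [[316.8 196. ]]
jar turn 10 [[316.8 195. ]]
jar turn 15 [[316.6 194. ]]
jar turn 20 [[316.4 193. ]]
```

Call:
servo_tool:
  steps:
    - [50,-1.5,0,0,0,0,0]
    - [50,-3,0,0,0,0,0]
    - [50,-4.5,0,0,0,0,0]
    - [50,-6,0,0,0,0,0]
    - [50,-6,0,0,0,0,0]
    - [50,-6,0,0,0,0,0]

```text
t: 8.53
tool_pos: [530.7, -152.6, 89.9]
ee_rot: [-134.2, 90.0, 140.6]
force: [-2.1, 0.7, 1.7]
opening: 56.4
```

Run:
```python
from h import *
s=read_state();sc=viewer.read_camera("scene")
print(s['t'],s['tool_pos'],s['force'],s['ft_torque'])
h=cv2.cvtColor(sc,cv2.COLOR_RGB2HSV);k=(h[...,0]>20)&(h[...,0]<34)&(h[...,1]>150)&(h[...,2]>120);k[:150]=0;k[260:]=0;k[:,:280]=0;k[:,345:]=0
print("rib px",[(A,c) for i,A,c,_ in comps(k,3)])
```

```text
8.5333 [ 530.72990359 -152.56511495   89.88272545] [-2.06270273  0.68679847  1.65084351] [ 0.16435824  0.34886887 -0.0055809 ]
rib px [(np.int32(7), array([317.6, 194. ]))]
```

Call:
servo_tool:
  steps:
    - [50,-3,0,0,0,0,0]
    - [50,-7,0,0,0,0,0]
    - [50,-12,0,0,0,0,0]
    - [50,-17,0,0,0,0,0]
    - [50,-17,0,0,0,0,0]

```text
t: 9.0
tool_pos: [532.1, -153.3, 108.2]
ee_rot: [58.5, 89.8, -26.7]
force: [-0.4, -0.9, -0.7]
opening: 56.3
```

Run:
```python
from h import *
s=read_state();sc=viewer.read_camera("scene");w=viewer.read_camera("wrist")
print(s['t'],s['tool_pos'],s['force'],s['ft_torque'],s['opening'])
h=cv2.cvtColor(sc,cv2.COLOR_RGB2HSV);k=(h[...,0]>20)&(h[...,0]<34)&(h[...,1]>150)&(h[...,2]>120);k[:150]=0;k[260:]=0;k[:,:280]=0;k[:,345:]=0
print("rib px",[(A,c) for i,A,c,_ in comps(k,3)])
a=cv2.resize(sc[130:240,265:345],None,fx=4,fy=4,interpolation=cv2.INTER_CUBIC);b=cv2.resize(w[180:360,170:410],None,fx=1.9,fy=1.9,interpolation=cv2.INTER_CUBIC)
c=np.zeros((440,790,3),np.uint8);c[:,:320]=a;c[:342,324:324+456]=b
cv2.imwrite("pics/c6.png",c[...,::-1])
```

```text
9.0 [ 532.06479572 -153.30554715  108.16828397] [-0.41966828 -0.85584123 -0.67748971] [ 0.01709318 -0.02113434  0.00610889] 56.33159682166851
rib px [(np.int32(5), array([319.2, 194.2]))]
```

View pics/c6.png

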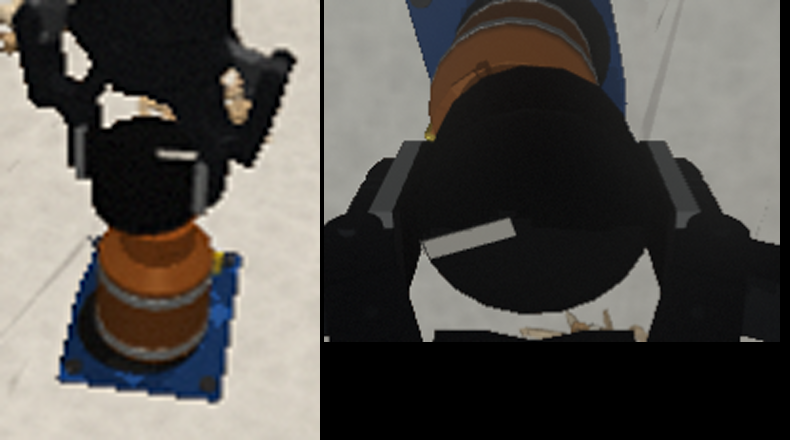

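The cap has come off cleanly and the wrist now carries only its weight. The jar stands upright on the pad. Now I lift to about 30 mm above the mouth.

Call:
servo_tool:
  steps:
    - [50,-5,0,0,0,0,0]
    - [50,-11,0,0,0,0,0]
    - [50,-17,0,0,0,0,0]
    - [50,-20,0,0,0,0,0]
    - [50,-20,0,0,0,0,0]
    - [50,-20,0,0,0,0,0]
    - [50,-20,0,0,0,0,0]

```text
t: 9.68
tool_pos: [530.6, -152.6, 126.8]
ee_rot: [-121.6, 90.0, 153.2]
force: [0.4, -0.3, -0.6]
opening: 56.3
```

Run:
```python
from h import *
s=read_state();sc=viewer.read_camera("scene");w=viewer.read_camera("wrist");tp=viewer.read_camera("top")
print(s['t'],s['tool_pos'],s['force'],s['opening'],s['qd'].round(2))
s0=np.load("pics/s0.npy")
d=cv2.absdiff(sc,s0).max(2)
for n,(x,y) in dict(vial=(223,213),canister=(248,165),tape=(395,176),sherd=(323,305)).items(): print(n,"changed px",int((d[y-14:y+14,x-14:x+14]>40).sum()))
a=cv2.resize(sc[110:240,265:345],None,fx=4,fy=4,interpolation=cv2.INTER_CUBIC);b=cv2.resize(w[100:360,170:410],None,fx=1.9,fy=1.9,interpolation=cv2.INTER_CUBIC)
c=np.zeros((520,790,3),np.uint8);c[:,:320]=a;c[:494,324:324+456]=b
cv2.imwrite("pics/c7.png",c[...,::-1])
```

```text
9.6833 [ 530.63928877 -152.55763904  126.80762614] [ 0.35317184 -0.27035829 -0.63729097] 56.344846375436674 [-0.03  0.31  0.21  0.06  0.04  0.03]
vial changed px 0
canister changed px 0
tape changed px 134
sherd changed px 0
```

View pics/c7.png

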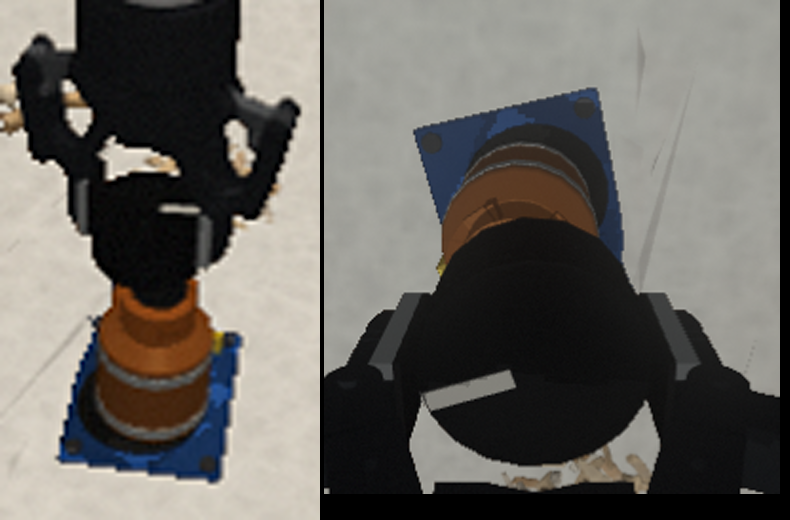

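Run:
```python
from h import *
from bench import ticket
def c(im,n):
    h=cv2.cvtColor(im,cv2.COLOR_RGB2HSV);k=(h[...,0]>100)&(h[...,0]<125)&(h[...,1]>150)&(h[...,2]>60);x,y=(395,176) if n=="scene" else (388,298)
    b=np.zeros(k.shape,bool);b[y-24:y+24,x-24:x+24]=1;p=np.argwhere(k&b);return len(p),p.min(0),p.max(0)
for n,f in(("scene","s0"),("top","t0")): print(n,c(np.load(f"pics/{f}.npy"),n),c(viewer.read_camera(n),n))
print(ticket.close_job())
```

```text
scene (553, array([162, 378]), array([191, 411])) (509, array([162, 378]), array([191, 406]))
top (481, array([281, 370]), array([314, 403])) (484, array([281, 370]), array([314, 403]))
the job is handed in; nothing more can be done
None
```

The jar is hung on the stand's hook and opened, and I handed the job in at about 9.8 s of the 40 s limit with the cap still held in the gripper. The hand-in gave no verdict.

**What I did:** I gripped the black cap of the amber jar and carried it over. I slid the handle loop over the hook and lowered the foot onto the pad with the cap still tight. I then turned the cap 77° anticlockwise and lifted it about 42 mm, straight up.

**Last checks:**
- **Cap:** its underside is about 28 mm above the mouth and centred on it, judging by the arm's lift. The wrist carries only the cap's weight (about 0.6 N). The fingers are closed on it at 56 mm.
- **Jar:** it stands upright on the pad in the last picture.
- **Bystanders:** the vial, canister and sherd show no changed pixels in the scene picture. The tape roll did show some, but its outline in the top picture is the same as at the start, so I put that down to the arm or its shadow covering it.

**Not seen directly:** in the last pictures the cap and gripper hid the handle on the hook. I infer it is still hooked because I saw the handle's top bar over the hook bar before lowering. The jar also held against the unscrewing, with its yellow rib moving only a little (roughly 10–15°).

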